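# Scan the eared figure's medallion

## Task

Take the hand scanner out of its cradle and point its window squarely at the centre of the round medallion on the chest of the figure with the pointed ears, with the window about 5 cm from the medallion, and hold it still there for three seconds. Then lay the scanner back in its cradle, resting upright in both saddles, without dropping it. Do not touch either figure or its stand, and leave the glue bottle, pen mug and wire coil where they are.

Things in the scene. Friction and masses are not known exactly. Their poses are not given: they have to be found in the camera images.
- scanner: hand scanner, 160 mm long, 240 g: black handle (x -75 to +55 mm, 30 wide, 32 high) and white head (x +55 to +80, 46 wide, z -4 to +36) whose end face is the dark window. Origin: underside of the handle near the centre of mass; mid-height at z +16. x points out of the window, z up. Grip across the 30 mm within 12 mm of the origin. Starts lying along the cradle, origin 35 mm up
- scanner_window (a point): centre of the scanner's window, at (80, 0, 16) mm in the scanner's frame; axes as the scanner's
- scanner_aim (a point): the point 50 mm straight ahead of the scanner's window, at (130, 0, 16) mm in the scanner's frame: ideally it lies on the medallion's centre; axes as the scanner's
- cradle: fixed cradle: aluminium plate 130 x 80 x 8 mm with two black U-shaped saddles at x = -36 and +36 mm, each 12 mm thick along x, 60 mm wide. Saddle floors are 35 mm above the table; prongs rise to 51 mm and leave a 40 mm wide slot (y -20 to +20 mm), open at the top. Origin at the centre of its underside on the table, x along the slot, z up
- eared_medallion (a point): centre of the front face of the medallion (round plate, 32 mm across, 10 mm proud of the chest) on the figure with two pointed ears. x points level into the chest (the scanner's x goes along it, window on the -x side), z up. Its height above the table varies, 100 to 140 mm
- round_medallion (a point): the same point on the other figure, which has a plain ball head without ears; not to be scanned
- eared_stand: stand of the eared figure, fixed: wooden base 90 x 70 x 12 mm, post 22 mm across; origin at the centre of its underside, z up, the figure faces -x. The grey figure on it is 92 mm wide over its arms, 65 mm deep, feet 60 to 100 mm above the table, head top 120 and ear tips 152 mm above its feet; medallion face 32.5 mm in front of the post's axis, centre 40 mm above the feet
- round_stand: the stand of the ball-headed figure, same make and axes as the other; that figure is 136 mm tall above its feet, ball head 76 mm across
- glue: bystander: white glue bottle with a red cap, 60 mm across, 150 mm tall; origin at the centre of its underside
- pen_mug: bystander: blue mug, 84 mm across, 95 mm tall, with pens standing to 185 mm; origin at the centre of its underside
- wire_coil: bystander: coil of steel wire lying flat, 100 mm across, 22 mm high; origin at the centre of its underside

How it is judged:
By the outcome, as a careful person would: the job done as asked, in the order asked, and still so for the second after the job is handed in, with the robot touching nothing.
It also fails if it takes over 61 s, if anything falls off the work surface, if the arm or the gripper's body presses on something with over 40 N, if the wrist force passes 120 N, or if a joint passes its speed limit or range.

## Robot

A 7-joint arm with a two-finger parallel gripper is mounted at the origin on the work surface. World frame = base frame: x ahead of the robot, y to its left, z up, the work surface at z = 0. Lengths are in m, angles in rad, forces in N, time in s.
With the tool pointing down it reaches from about 0.425 to 0.95 m from the base axis. Payload 4.7 kg.
Tool frame: the origin (TCP) lies at the very end of the fingers, on their centre line; the grasp point (between the pads) lies 19 mm behind it (manip.tcp_to_grasp is the distance from the TCP to the grasp point, in m); z points along the fingers, y is the direction in which the jaws open and shut (so a half turn about z gives the same grasp; the last joint's range is limited). The gripper opens to 85 mm and grips with 20 to 120 N. Pads are 22 mm wide; open, the fingers measure 114 mm over their backs; the gripper's body (76 mm by 85 mm) begins 54 mm behind the grasp point. The pads swing forward as they close: fully open they stand 13 mm farther back than shut.
Start: joints at [1.265, 0.469, -0.049, 1.532, 0.024, 1.141, -0.082], TCP at [0.185, -0.649, 0.231] pointing down, gripper open.
Joint ranges: [-2.59, 2.59], [-0.33, 1.99], [-1.39, 1.29], [0.1, 2.45], [-1.04, 4.18], [0.21, 1.99], [-2.66, 2.66]. Speed limits (rad/s): [2.57, 2.57, 3.14, 3.14, 3.14, 3.14, 3.14].

## Interface

Orientations are given as a unit quaternion [w, x, y, z].
In Python, from plant import manip gives the robot as it stands.
- The arm moves only by the tool move_arm, never from a script. Its argument "steps" is a list of rows, each an object with "offset": the shift along the world's x, y, z in cm, a list of three; "spin": the turn about the world's z in degrees. In form: [{"offset": [x, y, z], "spin": spin}, ...]. A call has 1 to 10 rows; each row is the pose to reach, as a shift and turn from the pose measured when the call began; what a row does not reach only later rows make up. A row lasts 1/12 s, in which the tool goes at most 41.7 mm and 7.16 degrees, less where a joint would pass 70% of its speed; a pose out of reach is approached as far as the arm can. A call with a gripper value outside its range is refused whole. "gripper" is the finger opening in cm, from 0 to 8.54, set as the call begins (left out, the last holds). The fingers move at their own pace and stop on an object; "newtons" is the grip in N (left out, the last holds). Time passes only in rows, so rows that repeat a pose let the fingers close. It gives the time, the measured TCP pose, the force and the opening at its end, in the units of the state.
- manip.state(): the state, without advancing time (a new reading comes with each control period).
- manip.snapshot(name): name is "side" or "top"; returns the picture (480x640x3 uint8, blue, green, red); there is no depth.
- manip.calibration(name): a dict with "fx", "fy", "cx", "cy" (pixels), "k1" (the pictures are not rectified: a ray, as slopes to the right and down, at radius r is drawn at 1 + k1 r^2 times it, then the intrinsics apply), "pose" (4x4, takes a point from camera to world coordinates). Camera axes: x right, y up, looking along -z (the intrinsics and any distortion apply to the point x, -y, -z); pixel columns grow to the right and rows downward; lengths in m; the calibration is good to about 2 mm. A picture is of the moment at which its call begins. calibration takes no time and is no camera call.
- manip.hand_in(): hands the job in, once; it reports no verdict.
The state is a dict: "t": time; "joints": joint angles; "joint_vel": joint speeds; "joint_efforts": joint torques, N m; "tcp_pos": TCP position; "orientation": TCP orientation; "force": force on the tool from outside, world axes, zero at the start; "moment": the same for the moment, N m; "grip_width": finger opening in m.
Only numpy, scipy, OpenCV 4.12 (cv2) and the standard library are available. Lean on these libraries where they do the work, as an engineer would, in place of code of your own. Each camera call takes 0.05 s, during which the arm holds its last target. There are 200 camera calls.

## Working session

There is one attempt and no reset: what is moved stays moved. The work goes in short steps, Python scripts to look and compute and a tool call to move; the robot and the scene stay as the last step left them, time stands still between calls to the robot, and variables do not carry over. Pictures are saved under pics/ and viewed, about 8 in all and at most 12, crops included, and the job is handed in when it is done.

Besides the shell and the picture viewer there is one more tool, called after "Call:" as name(argument=value, ...), one argument or row to a line, values as JSON. move_arm: Moves the arm, as the interface text tells. Its arguments: {"type":"object","properties":{"steps":{"type":"array"},"gripper":{"type":"number"},"newtons":{"type":"number"}},"required":["steps"]}

```bash
mkdir -p pics; ls; python3 - <<'E'
from plant import manip
import cv2
s=manip.state()
print({k:s[k] for k in('t','tcp_pos','orientation','grip_width')})
for n in('side','top'):
    cv2.imwrite(f'pics/{n}0.png',manip.snapshot(n)); print(n,manip.calibration(n))
E
```

```text
pics
{'t': 0.0, 'tcp_pos': array([ 0.1842964 , -0.64873878,  0.2302363 ]), 'orientation': array([-9.87514507e-04,  9.90434115e-01,  1.37982807e-01, -1.81602678e-04]), 'grip_width': 0.08540936742853725}
side {'fx': 487.5381598684339, 'fy': 487.5381598684339, 'cx': 328.41095425705595, 'cy': 232.2331401808196, 'k1': -0.03130110163688803, 'pose': array([[-0.96029533,  0.17132868, -0.22018031,  0.37211667],
       [-0.27877861, -0.61967865,  0.73367626,  0.90574433],
       [-0.01074125,  0.76592745,  0.64283728,  0.8314098 ],
       [ 0.        ,  0.        ,  0.        ,  1.        ]])}
top {'fx': 556.1404538877279, 'fy': 556.1404538877279, 'cx': 308.49367618511974, 'cy': 243.66542846679337, 'k1': -0.17556159543076913, 'pose': array([[ 0.0152291 ,  0.99854051, -0.05181617,  0.56309989],
       [-0.99966258,  0.01629588,  0.020228  ,  0.0770655 ],
       [ 0.02104287,  0.05149063,  0.99845176,  1.41518919],
       [ 0.        ,  0.        ,  0.        ,  1.        ]])}
```

View pics/side0.png

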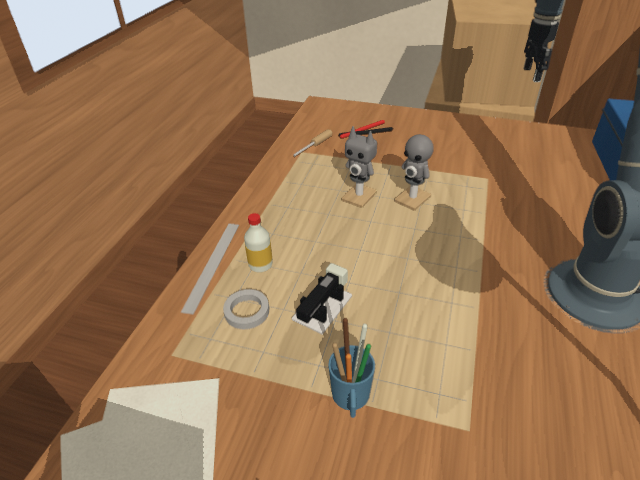

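View pics/top0.png

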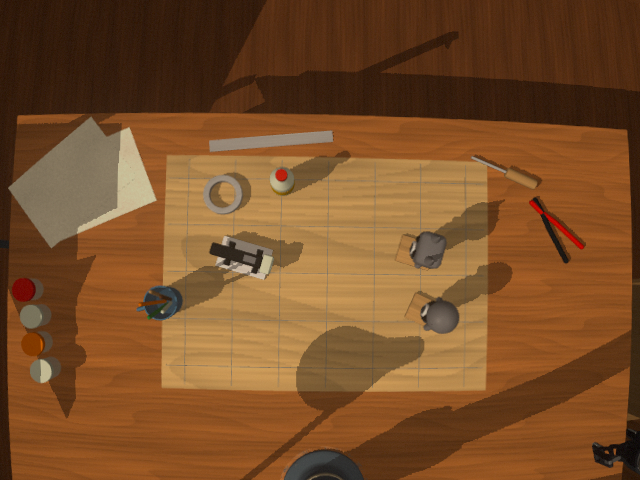

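The side view shows the eared figure at about (360,165), the round one at (417,165), and the scanner at (322,295). In the top view the eared figure is at (428,250), the round one at (440,315), and the scanner runs from (212,250) to (270,262), head to the right. I'll zoom in on these.

```bash
python3 - <<'E'
import cv2,numpy as np
t=cv2.imread('pics/top0.png');s=cv2.imread('pics/side0.png')
def c(i,x,y,w,h,z=5): return cv2.resize(i[y:y+h,x:x+w],None,fx=z,fy=z,interpolation=cv2.INTER_CUBIC)
a=np.hstack([c(t,200,222,80,60),c(t,390,222,80,60)])
b=np.hstack([c(s,285,260,80,60),c(s,340,150,80,60)])
cv2.imwrite('pics/z0.png',np.vstack([a,b]))
E
```

```text
(no output)
```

View pics/z0.png

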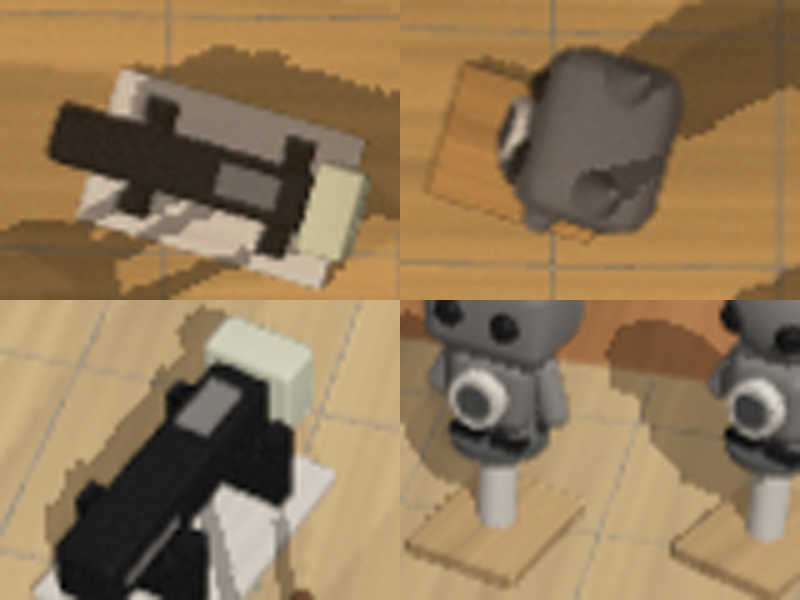

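The zoom confirms the eared figure is on the left in the side view. Its medallion is at about (355.6,169.4), the scanner head points to -y, and the base corners are visible in both views. Next I'll measure these by ray casting.

```bash
cat > h.py <<'E'
import numpy as np,cv2
from plant import manip
def ray(n,uv):
    c=manip.calibration(n);K=np.array([[c['fx'],0,c['cx']],[0,c['fy'],c['cy']],[0,0,1]])
    p=cv2.undistortPoints(np.array(uv,float).reshape(-1,1,2),K,np.array([c['k1'],0,0,0,0]))[:,0]
    d=np.c_[p[:,0],-p[:,1],-np.ones(len(p))]@c['pose'][:3,:3].T
    return c['pose'][:3,3],d/np.linalg.norm(d,axis=1)[:,None]
def onz(n,uv,z):
    o,d=ray(n,uv); return o+d*((z-o[2])/d[:,2])[:,None]
def tri(n1,a,n2,b):
    o1,d1=ray(n1,[a]);o2,d2=ray(n2,[b]);d1=d1[0];d2=d2[0]
    t=np.linalg.lstsq(np.c_[d1,-d2],o2-o1,rcond=None)[0]
    p,q=o1+t[0]*d1,o2+t[1]*d2; return (p+q)/2,np.linalg.norm(p-q)
def proj(n,P):
    c=manip.calibration(n);T=np.linalg.inv(c['pose']);q=np.atleast_2d(P)@T[:3,:3].T+T[:3,3]
    x=q[:,:2]/-q[:,2:]*[1,-1];x*=1+c['k1']*(x**2).sum(1,keepdims=True)
    return x*c['fx']+[c['cx'],c['cy']]
E
python3 - <<'E'
from h import *
np.set_printoptions(precision=4,suppress=True)
z=lambda pts,x0,y0,u0,v0:[((u-u0+.5)/5-.5+x0,(v-v0+.5)/5-.5+y0) for u,v in pts]
tb=z([(465,60),(428,190),(585,240)],390,222,400,0)
sb=z([(408,543),(510,582),(583,508)],340,150,400,300)
for n,b in(('top',tb),('side',sb)):
    P=onz(n,b,.012);print(n,P[:,:2],np.linalg.norm(np.diff(P,axis=0),axis=1),'ctr',(P[0]+P[2])[:2]/2)
    e=np.diff(P,axis=0);print('edge ang',np.degrees(np.arctan2(e[:,1],e[:,0])))
# medallion white ring in side
s=cv2.imread('pics/side0.png')[155:185,345:368];g=cv2.resize(s,None,fx=8,fy=8,interpolation=cv2.INTER_CUBIC)
m=(g.min(2)>150).astype(np.uint8)
cs,_=cv2.findContours(m,cv2.RETR_EXTERNAL,cv2.CHAIN_APPROX_NONE);c=max(cs,key=cv2.contourArea)
(ex,ey),ax,an=cv2.fitEllipse(c);print('ell',(ex+.5)/8-.5+345,(ey+.5)/8-.5+155,np.array(ax)/8,an)
# scanner: handle top z=.067, head top z=.071
tt=z([(65,102),(48,158),(322,163),(369,175),(345,262),(299,250)],200,222,0,0)
P=np.r_[onz('top',tt[:2],.067),onz('top',tt[2:],.071)];print('scan top',P[:,:2])
r=(P[0]+P[1])/2;f=(P[3]+P[4])/2;b=(P[2]+P[5])/2
print('rear',r,'front',f,'len',np.linalg.norm((f-r)[:2]),'yaw',np.degrees(np.arctan2(*(f-r)[1::-1])),'w',np.linalg.norm(P[3]-P[4]))
# cradle plate corners
cp=onz('top',z([(125,68),(365,160),(322,290),(78,215)],200,222,0,0),.008);print('plate',cp[:,:2],cp.mean(0),np.linalg.norm(np.roll(cp,-1,0)-cp,axis=1))
d=cp[1]-cp[0]+cp[2]-cp[3];print(np.degrees(np.arctan2(d[1],d[0])))
st=z([(118,360),(60,550),(312,362),(230,318)],285,260,0,300)
print('side head top corners, rear',onz('side',st[2:],.071)[:,:2],onz('side',st[1:2],.067))
E
```

```text
top [[ 0.6656 -0.1911]
 [ 0.5989 -0.1725]
 [ 0.5745 -0.254 ]] [0.0692 0.0851] ctr [ 0.62   -0.2226]
edge ang [ 164.3765 -106.6723]
side [[ 0.6597 -0.1841]
 [ 0.5952 -0.1635]
 [ 0.5707 -0.2443]] [0.0677 0.0844] ctr [ 0.6152 -0.2142]
edge ang [ 162.2817 -106.8765]
ell 354.8771924972534 169.2941837310791 [ 9.9271 11.0396] 37.4423828125
scan top [[0.6333 0.2831]
 [0.6059 0.2908]
 [0.6056 0.157 ]
 [0.6002 0.1342]
 [0.558  0.145 ]
 [0.5634 0.1673]]
rear [0.6196 0.2869 0.067 ] front [0.5791 0.1396 0.071 ] len 0.15280023159136868 yaw -105.38613506492725 w 0.04357371580605082
plate [[0.6542 0.2619]
 [0.6095 0.139 ]
 [0.5434 0.1596]
 [0.5792 0.2841]] [0.5966 0.2111 0.008 ] [0.1307 0.0692 0.1296 0.0782]
-108.01332302886068
side head top corners, rear [[0.5548 0.1582]
 [0.5975 0.1409]] [[0.628  0.2882 0.067 ]]
```

Call:
move_arm(
  steps=[
    {"offset": [0,0,4],"spin": 0},
    {"offset": [0,0,8],"spin": 0},
    {"offset": [0,0,12],"spin": 0},
    {"offset": [0,0,16],"spin": 0},
    {"offset": [2,4,17],"spin": 5},
    {"offset": [4,8,17],"spin": 10},
    {"offset": [6,12,17],"spin": 15},
    {"offset": [8,16,17],"spin": 20},
    {"offset": [10,20,17],"spin": 25},
    {"offset": [12,24,17],"spin": 30},
  ],
  gripper=8.54,
)

```text
t: 0.93
tcp_pos: [0.2961, -0.4239, 0.4]
orientation: [-0.001, 0.92, 0.392, -0.001]
force: [0.2, -0.2, 0.1]
grip_width: 0.0853
```

Call:
move_arm(
  steps=[
    {"offset": [2,4,0],"spin": 5},
    {"offset": [4,8,0],"spin": 10},
    {"offset": [6,11.5,0],"spin": 15},
    {"offset": [8,15,0],"spin": 20},
    {"offset": [9.5,19,0],"spin": 25},
    {"offset": [11,22.5,0],"spin": 28.4},
    {"offset": [13,26,0],"spin": 28.4},
    {"offset": [14.5,30,0],"spin": 28.4},
    {"offset": [16.5,33.5,0],"spin": 28.4},
    {"offset": [18,37,0],"spin": 28.4},
  ],
)

```text
t: 1.77
tcp_pos: [0.4765, -0.0518, 0.3999]
orientation: [-0.001, 0.796, 0.605, -0.001]
force: [1.0, -0.6, -0.8]
grip_width: 0.0854
```

Call:
move_arm(
  steps=[
    {"offset": [2,4,0],"spin": 0},
    {"offset": [4,8,0],"spin": 0},
    {"offset": [5.5,11.5,0],"spin": 0},
    {"offset": [7,15,-2],"spin": 0},
    {"offset": [9,19,-5],"spin": 0},
    {"offset": [10.5,22.5,-9],"spin": 0},
    {"offset": [12,26,-13],"spin": 0},
    {"offset": [12.2,27.2,-17],"spin": 0},
    {"offset": [12.2,27.2,-21],"spin": 0},
    {"offset": [12.2,27.2,-25],"spin": 0},
  ],
)

```text
t: 2.6
tcp_pos: [0.5968, 0.2187, 0.1826]
orientation: [-0.001, 0.795, 0.607, 0.0]
force: [0.5, 0.2, 0.2]
grip_width: 0.0852
```

Call:
move_arm(
  steps=[
    {"offset": [0,0,-4],"spin": 0},
    {"offset": [0,0,-7.3],"spin": 0},
    {"offset": [0,0,-7.3],"spin": 0},
    {"offset": [0,0,-7.3],"spin": 0},
  ],
)

```text
t: 2.93
tcp_pos: [0.5958, 0.2181, 0.1081]
orientation: [-0.002, 0.795, 0.607, -0.002]
force: [0.5, 0.5, 0.5]
grip_width: 0.0851
```

```bash
python3 - <<'E'
from h import *
s=manip.state();print(s['tcp_pos'],s['t'])
I={}
for n in('side','top'):
    i=manip.snapshot(n);cv2.imwrite(f'pics/{n}1.png',i)
    p=s['tcp_pos'];th=2*np.arctan2(s['orientation'][2],s['orientation'][1]);y=np.array([np.sin(th),-np.cos(th),0])
    z=5;u,v=((170,200) if n=='top' else (270,210))
    c=cv2.resize(i[v:v+110,u:u+80],None,fx=z,fy=z,interpolation=cv2.INTER_CUBIC)
    for q in(p,p+[0,0,.013]+.0427*y,p+[0,0,.013]-.0427*y):
        a=(proj(n,q)[0]-[u,v]+.5)*z;cv2.circle(c,tuple(int(k) for k in a),3,(0,0,255),-1)
    I[n]=c
cv2.imwrite('pics/g1.png',np.hstack([I['top'],I['side']]))
E
```

```text
[0.59584908 0.21813038 0.10807727] 2.9333
```

View pics/g1.png

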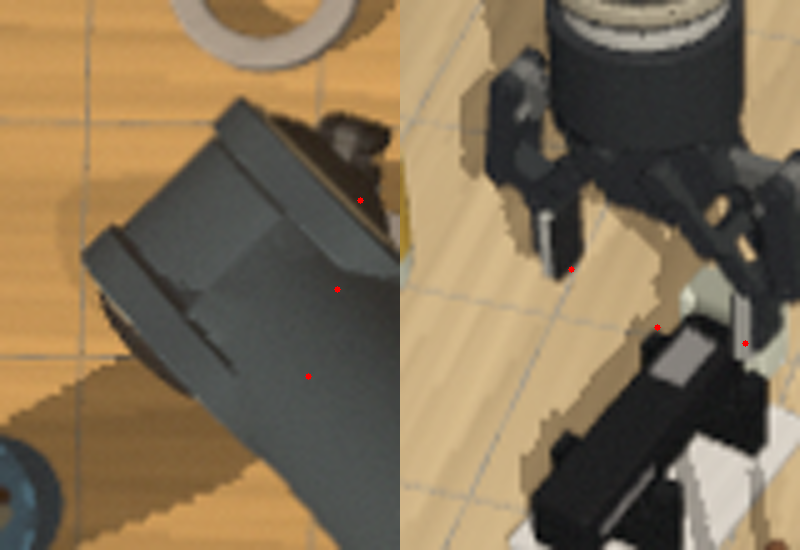

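The gripper's projected points agree with the side camera to within about 1 px (e.g. left pad at (571,269)). So the side camera is reliable here, and the 4–6 mm mismatch belongs to the top camera. I'll refine the scanner in the side view with boosted contrast.

```bash
python3 - <<'E'
import cv2,numpy as np
s=cv2.imread('pics/side0.png')
def c(x,y,w,h,z,g):
    i=cv2.resize(s[y:y+h,x:x+w],None,fx=z,fy=z,interpolation=cv2.INTER_CUBIC); return (255*(i/255.)**g).astype(np.uint8)
a=c(290,260,66,75,8,.45)
for k in range(0,66,10): cv2.putText(a,str(290+k),(k*8,10),0,.35,(0,0,255)); cv2.line(a,(k*8+4,12),(k*8+4,18),(0,0,255))
for k in range(0,75,10): cv2.putText(a,str(260+k),(0,k*8+8),0,.35,(0,0,255))
cv2.imwrite('pics/s2.png',a)
E
```

```text
(no output)
```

View pics/s2.png

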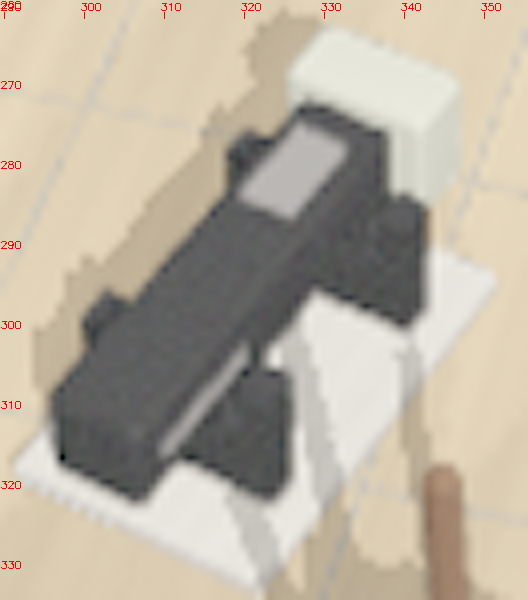

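The handle's top face runs from (55,397)/(143,440) at the rear to (305,103)/(385,135) at the head. The head's top corners are (290,75), (332,28), (460,85) and (422,122), all in crop pixels at 8x.

```bash
python3 - <<'E'
from h import *
np.set_printoptions(precision=4,suppress=True)
f=lambda p:(np.array(p,float)+.5)/8-.5+[290,260]
h=onz('side',f([(55,397),(143,440),(385,135),(305,103)]),.067)[:,:2]
H=onz('side',f([(290,75),(332,28),(460,85),(422,122)]),.071)[:,:2]
P=onz('side',f([(15,465),(495,275),(262,590)]),.008)[:,:2]
print(h,H,P,sep='\n')
a=lambda d:np.degrees(np.arctan2(d[1],d[0]))
print('yaw',a(h[3]-h[0]),a(h[2]-h[1]),a(H[1]-H[0]),a(H[2]-H[3]),'w',a(H[1]-H[2])-180,a(h[0]-h[1])-180,'plate',a(P[1]-P[2]),a(P[0]-P[2]),'W',np.linalg.norm(H[1]-H[2]),np.linalg.norm(h[0]-h[1]),np.linalg.norm(P[0]-P[2]),np.linalg.norm(P[1]-P[2]))
rear=(h[0]+h[1])/2;fr=(H[1]+H[2])/2;bk=(H[0]+H[3])/2
u=fr-rear;L=np.linalg.norm(u);u/=L;print('L',L,a(u),'orig from rear,front,back',rear+.075*u,fr-.08*u,bk-.055*u,'plate c',(P[0]+P[1])/2)
# medallion in side frame
for yaw in(-106.7,):
    x=np.array([np.cos(np.radians(yaw)),np.sin(np.radians(yaw))])
    m=np.array([.6275,-.1738])+.0125*x
    o,d=ray('side',[(355.3,169.35)]);d=d[0];t=((m-o[:2])@x)/(d[:2]@x);print('med',o+t*d,m)
E
```

```text
[[0.6287 0.2872]
 [0.6024 0.2948]
 [0.5721 0.1732]
 [0.5968 0.1672]]
[[0.6027 0.1615]
 [0.5966 0.1402]
 [0.5561 0.1527]
 [0.5626 0.1695]]
[[0.6511 0.2654]
 [0.5424 0.1624]
 [0.5741 0.2879]]
yaw -104.8915915329602 -104.04034195278739 -105.86335953427874 -110.91484449475496 w -197.1353087343894 -195.97530993785557 plate -104.15992396904896 -16.288521996447468 W 0.04238522978934182 0.027295523994522865 0.08020031588652989 0.12949575299274108
L 0.1497703453428214 -105.16864471233487 orig from rear,front,back [0.5959 0.2186] [0.5973 0.2237] [0.597  0.2186] plate c [0.5967 0.2139]
med [ 0.6212 -0.1849  0.115 ] [ 0.6239 -0.1858]
```

Call:
move_arm(
  steps=[
    {"offset": [0.1,0.1,-3],"spin": 0},
    {"offset": [0.1,0.1,-5.5],"spin": 0},
    {"offset": [0.1,0.1,-7],"spin": 0},
    {"offset": [0.1,0.1,-7.6],"spin": 0},
    {"offset": [0.1,0.1,-7.6],"spin": 0},
    {"offset": [0.1,0.1,-7.6],"spin": 0},
  ],
)

```text
t: 3.53
tcp_pos: [0.6002, 0.2212, 0.0376]
orientation: [-0.001, 0.795, 0.606, 0.003]
force: [-0.4, -0.3, 1.0]
grip_width: 0.0855
```

Call:
move_arm(
  steps=[
    {"offset": [0,0,0],"spin": 0},
    {"offset": [0,0,0],"spin": 0},
    {"offset": [0,0,0],"spin": 0},
    {"offset": [0,0,0],"spin": 0},
    {"offset": [0,0,0],"spin": 0},
    {"offset": [0,0,0],"spin": 0},
    {"offset": [0,0,0],"spin": 0},
    {"offset": [0,0,0],"spin": 0},
    {"offset": [0,0,0],"spin": 0},
    {"offset": [0,0,0],"spin": 0},
  ],
  gripper=2,
  newtons=50,
)

```text
t: 4.37
tcp_pos: [0.6006, 0.2214, 0.0382]
orientation: [-0.001, 0.795, 0.606, 0.003]
force: [-0.9, -1.1, 6.4]
grip_width: 0.0294
```

Call:
move_arm(
  steps=[
    {"offset": [0,0,1],"spin": 0},
    {"offset": [0,0,2.5],"spin": 0},
    {"offset": [0,0,4.5],"spin": 0},
    {"offset": [0,0,6.5],"spin": 0},
    {"offset": [0,0,8.5],"spin": 0},
    {"offset": [0,0,10],"spin": 0},
    {"offset": [0,0,10],"spin": 0},
    {"offset": [0,0,10],"spin": 0},
  ],
)

```text
t: 5.03
tcp_pos: [0.6009, 0.2215, 0.1393]
orientation: [-0.0, 0.795, 0.606, 0.004]
force: [-0.0, -1.0, -2.1]
grip_width: 0.0295
```

Call:
move_arm(
  steps=[
    {"offset": [0,-2,0],"spin": 0},
    {"offset": [0,-5,0],"spin": 0},
    {"offset": [0,-8,0],"spin": 0},
    {"offset": [0,-11,0],"spin": 0},
    {"offset": [0,-14,0],"spin": -1.4},
    {"offset": [2,-17,-1],"spin": -1.4},
    {"offset": [4.5,-20,-2.5],"spin": -1.4},
    {"offset": [6.5,-21.5,-3.5],"spin": -1.4},
    {"offset": [7.6,-22.1,-3.7],"spin": -1.4},
    {"offset": [7.6,-22.1,-3.7],"spin": -1.4},
  ],
)

```text
t: 5.87
tcp_pos: [0.6775, -0.0038, 0.0989]
orientation: [-0.001, 0.804, 0.594, 0.003]
force: [-0.1, 0.6, -1.5]
grip_width: 0.0293
```

Call:
move_arm(
  steps=[
    {"offset": [0,0,0],"spin": 0},
    {"offset": [0,0,0],"spin": 0},
    {"offset": [0,0,0],"spin": 0},
  ],
)

```text
t: 6.12
tcp_pos: [0.6763, -0.0028, 0.0984]
orientation: [-0.001, 0.804, 0.595, 0.002]
force: [0.6, 0.5, -2.8]
grip_width: 0.0292
```

```bash
python3 - <<'E'
from h import *
s=manip.state();print(s['tcp_pos'],s['orientation'],s['t'],s['force'])
I=[]
for n,u,v in(('top',350,200),('side',320,140)):
    i=manip.snapshot(n);cv2.imwrite(f'pics/{n}3.png',i)
    c=cv2.resize(i[v:v+110,u:u+80],None,fx=5,fy=5,interpolation=cv2.INTER_CUBIC);I.append((255*(c/255.)**.6).astype(np.uint8))
cv2.imwrite('pics/g3.png',np.hstack(I))
E
```

```text
[ 0.67629064 -0.00275753  0.09843537] [-0.00126072  0.80373341  0.59498481  0.00202279] 6.1167 [ 0.5913518   0.46802121 -2.75673603]
```

View pics/g3.png

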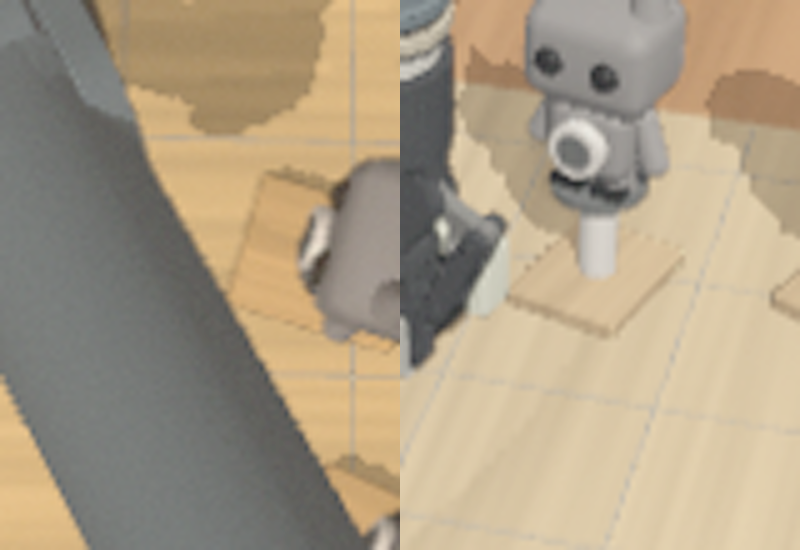

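The picture shows the medallion at about (354.5,169.6) in full pixels, with its dark inner disc slightly left of and below the outline centre because the rim shows. I'll fit both and compare them with the predicted rim shift.

```bash
python3 - <<'E'
from h import *
np.set_printoptions(precision=4,suppress=True)
i=cv2.imread('pics/side0.png');i=(i.astype(float)+cv2.imread('pics/side3.png'))/2
g=cv2.resize(i[150:190,335:375].min(2),None,fx=8,fy=8,interpolation=cv2.INTER_CUBIC)
for th in(120,140,160):
    m=(g>th).astype(np.uint8);m[:, :int(8*12)]=0;m[:,8*30:]=0;m[8*30:]=0;m[:8*10]=0
    cs,hi=cv2.findContours(m,cv2.RETR_CCOMP,cv2.CHAIN_APPROX_NONE)
    for c,h in zip(cs,hi[0]):
        if cv2.contourArea(c)>64*8:
            e=cv2.fitEllipse(c);print(th,'hole' if h[3]>=0 else 'out',(np.array(e[0])+.5)/8-.5+[335,150],np.array(e[1])/8)
x=np.array([np.cos(np.radians(-106.7)),np.sin(np.radians(-106.7)),0])
M=np.array([.6212,-.1849,.115]);t=np.linspace(0,6.283,60)[:,None];n=np.array([-x[1],x[0],0])
C=M+.016*(np.cos(t)*n+np.sin(t)*[0,0,1])
F=proj('side',C);B=proj('side',C+.01*x)
print('front',proj('side',M),cv2.fitEllipse(F.astype(np.float32)),'back ctr',proj('side',M+.01*x))
f=lambda p:(np.array(p,float)-[400,0]+.5)/5-.5+[320,140]
P=onz('side',f([(508,293),(611,329),(685,258)]),.012)[:,:2];d=np.diff(P,axis=0)
print(P,np.linalg.norm(d,axis=1),np.degrees(np.arctan2(d[:,1],d[:,0])),(P[0]+P[2])/2)
W=onz('side',f([(475,312),(507,240)]),.12);print(W)
E
```

```text
120 out [355.2505 168.8853] [11.1751 12.0159]
120 hole [354.1258 170.237 ] [6.3732 8.4801]
140 out [355.1078 168.9975] [10.3328 10.8129]
160 out [356.8046 166.8914] [4.5265 9.6817]
front [[355.2809 169.3428]] ((355.3081970214844, 169.31283569335938), (8.74272632598877, 11.870352745056152), 138.55238342285156) back ctr [[357.151  167.6435]]
[[ 0.6597 -0.1841]
 [ 0.5953 -0.1664]
 [ 0.5696 -0.2446]] [0.0668 0.0824] [ 164.5981 -108.2026] [ 0.6147 -0.2144]
[[ 0.6333 -0.0209  0.12  ]
 [ 0.6342 -0.0846  0.12  ]]
```

```bash
python3 - <<'E'
from h import *
np.set_printoptions(precision=4,suppress=True)
x=np.array([np.cos(np.radians(-106.7)),np.sin(np.radians(-106.7)),0])
m=np.array([.6275,-.1742])-.0007*x[:2]+.0125*x[:2]
o,d=ray('side',[(354.2,170.0)]);d=d[0];t=((m-o[:2])@x[:2])/(d[:2]@x[:2]);M=o+t*d;print('M',M,'base-based',m)
s=manip.state();p=s['tcp_pos'];q=s['orientation'];th=np.degrees(2*np.arctan2(q[2],q[1]));print('tcp',p,'scanner yaw',th-180)
# predicted scanner geometry now vs picture side3
w=np.radians(th-180);u=np.array([np.cos(w),np.sin(w),0]);n=np.array([-u[1],u[0],0]);O=p+.0029*u-[0,0,.003]
for a,b,c in((80,23,36),(80,-23,36),(80,-23,-4),(80,23,-4),(55,23,36),(55,23,-4)): print((a,b,c),proj('side',O+(a*u+b*n)/1e3+[0,0,c/1e3])[0])
T=M-.13*x-.0029*x-[0,0,.016]+[0,0,.003];print('target tcp',T,'delta cm',(T-p)*100)
E
python3 - <<'E'
import cv2,numpy as np
i=cv2.imread('pics/side3.png')[170:215,315:350]
c=cv2.resize(i,None,fx=12,fy=12,interpolation=cv2.INTER_CUBIC);c=(255*(c/255.)**.5).astype(np.uint8)
for k in range(0,35,5): cv2.putText(c,str(315+k),(k*12,10),0,.35,(0,0,255)); cv2.line(c,(k*12+6,12),(k*12+6,18),(0,0,255),1)
for k in range(0,45,5): cv2.putText(c,str(170+k),(0,k*12+10),0,.35,(0,0,255))
cv2.imwrite('pics/h3.png',c)
E
```

```text
M [ 0.6243 -0.1856  0.112 ] base-based [ 0.6241 -0.1855]
tcp [ 0.6768 -0.0026  0.0992] scanner yaw -106.96852403354025
(80, 23, 36) [326.1407 180.421 ]
(80, -23, 36) [341.4122 185.8963]
(80, -23, -4) [341.3142 198.7724]
(80, 23, -4) [326.351  193.2078]
(55, 23, 36) [320.6919 185.1242]
(55, 23, -4) [321.0158 197.979 ]
target tcp [ 0.6625 -0.0583  0.099 ] delta cm [-1.4344 -5.5702 -0.0204]
```

View pics/h3.png

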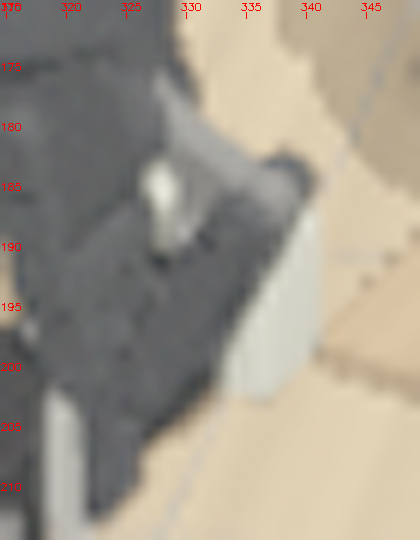

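The head's lower front corner is at (341.2,198.7), against a prediction of (341.3,198.8). The grasp model and side camera agree, so I'm moving in to the aim pose.

Call:
move_arm(
  steps=[
    {"offset": [-0.3,-1.2,0],"spin": 0.2},
    {"offset": [-0.6,-2.5,0],"spin": 0.2},
    {"offset": [-1,-4,0],"spin": 0.2},
    {"offset": [-1.3,-5.1,0],"spin": 0.2},
    {"offset": [-1.4,-5.6,0],"spin": 0.2},
    {"offset": [-1.4,-5.6,0],"spin": 0.2},
    {"offset": [-1.4,-5.6,0],"spin": 0.2},
    {"offset": [-1.4,-5.6,0],"spin": 0.2},
  ],
)

```text
t: 6.88
tcp_pos: [0.663, -0.0576, 0.0994]
orientation: [-0.001, 0.802, 0.597, 0.003]
force: [-0.1, 0.3, -1.7]
grip_width: 0.0291
```

```bash
python3 - <<'E'
from h import *
np.set_printoptions(precision=4,suppress=True)
I=[]
for n,u0,v0 in(('top',370,200),('side',325,145)):
    i=manip.snapshot(n);cv2.imwrite(f'pics/{n}4.png',i)
    c=cv2.resize(i[v0:v0+70,u0:u0+50],None,fx=8,fy=8,interpolation=cv2.INTER_CUBIC);I.append((255*(c/255.)**.5).astype(np.uint8))
s=manip.state();p=s['tcp_pos'];q=s['orientation'];th=np.degrees(2*np.arctan2(q[2],q[1]));w=np.radians(th-180)
u=np.array([np.cos(w),np.sin(w),0]);n=np.array([-u[1],u[0],0]);O=p+.0029*u-[0,0,.003]
A=O+.13*u+[0,0,.016];print('tcp',p,'yaw',th-180,'q',q,'aim',A,'err vs M mm',(A-[.6243,-.1856,.112])*1e3)
for a,b,c in((80,-23,36),(80,-23,-4),(130,0,16)):
    f=proj('side',O+(a*u+b*n)/1e3+[0,0,c/1e3])[0];print(f)
    cv2.circle(I[1],tuple(int(k) for k in (f-[325,145]+.5)*8),2,(0,0,255),-1)
cv2.imwrite('pics/g4.png',np.hstack(I))
E
```

```text
tcp [ 0.663  -0.0572  0.0993] yaw -106.67275590091097 q [-0.0011  0.8022  0.5971  0.003 ] aim [ 0.6248 -0.1845  0.1123] err vs M mm [0.5487 1.0618 0.3052]
[351.921  175.0007]
[351.6184 187.7166]
[353.9131 170.0647]
```

View pics/g4.png

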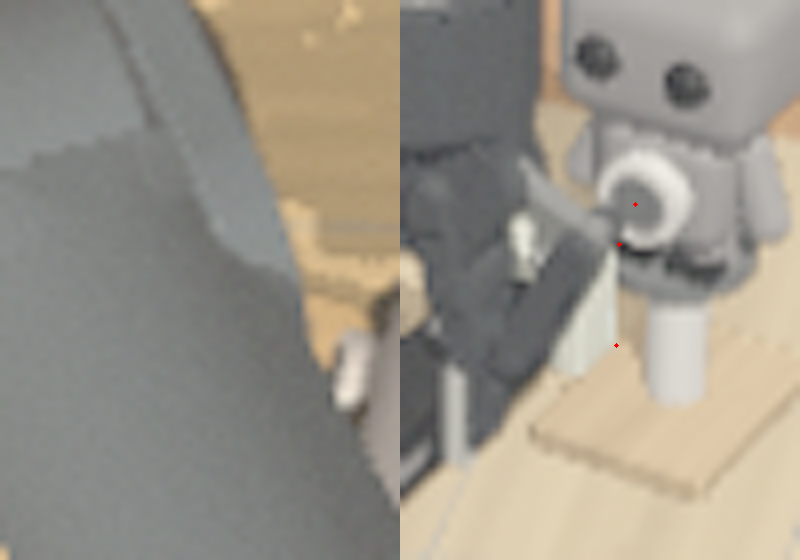

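The aim point falls on the centre of the medallion's dark disc at about crop (636,203), and the head corner is where predicted. I'm holding still, with the time passing in camera calls so nothing is re-targeted.

```bash
python3 - <<'E'
from h import *
P=[]
for k in range(76):
    manip.snapshot('side');s=manip.state();P.append(s['tcp_pos'])
P=np.array(P);print(s['t'],P.mean(0),P.std(0)*1e3,np.ptp(P,axis=0)*1e3,s['orientation'])
E
```

```text
10.7833 [ 0.66282051 -0.05849666  0.09917449] [0.03153268 0.22829419 0.02175573] [0.18770351 1.28991585 0.15053372] [-0.00084659  0.80265833  0.59643272  0.00262695]
```

Call:
move_arm(
  steps=[
    {"offset": [0.4,1.5,0],"spin": 0},
    {"offset": [1.1,4,0],"spin": 0},
    {"offset": [1,7,1],"spin": 0},
    {"offset": [-1.5,9.5,2.5],"spin": 0},
    {"offset": [-4,12,4],"spin": 1.4},
    {"offset": [-6.2,15,4],"spin": 1.4},
    {"offset": [-6.2,18.5,4],"spin": 1.4},
    {"offset": [-6.2,22,4],"spin": 1.4},
    {"offset": [-6.2,25,4],"spin": 1.4},
    {"offset": [-6.2,27.5,4],"spin": 1.4},
  ],
)

```text
t: 11.62
tcp_pos: [0.5998, 0.2213, 0.1399]
orientation: [-0.002, 0.794, 0.608, 0.004]
force: [0.4, 0.1, -2.6]
grip_width: 0.0291
```

```bash
python3 - <<'E'
from plant import manip
for k in range(8): manip.snapshot('side')
s=manip.state();print(s['t'],s['tcp_pos'],s['orientation'],s['grip_width'])
E
```

```text
12.0167 [0.60116201 0.2150301  0.13894062] [-5.84513335e-04  7.95923970e-01  6.05392017e-01  2.27985424e-03] 0.029155941364943906
```

Call:
move_arm(
  steps=[
    {"offset": [0,0.6,0],"spin": 0.1},
    {"offset": [0,0.6,-2],"spin": 0.1},
    {"offset": [0,0.6,-4.5],"spin": 0.1},
    {"offset": [0,0.6,-6.5],"spin": 0.1},
    {"offset": [0,0.6,-7.5],"spin": 0.1},
    {"offset": [0,0.6,-7.8],"spin": 0.1},
  ],
)

```text
t: 12.52
tcp_pos: [0.6002, 0.22, 0.0589]
orientation: [-0.001, 0.796, 0.606, 0.0]
force: [-0.5, 0.7, -3.2]
grip_width: 0.0296
```

```bash
python3 - <<'E'
from h import *
for k in range(8): i=manip.snapshot('side')
s=manip.state();print(s['t'],s['tcp_pos'],s['orientation'],s['force'])
c=cv2.resize(i[240:340,280:370],None,fx=6,fy=6,interpolation=cv2.INTER_CUBIC);cv2.imwrite('pics/g5.png',(255*(c/255.)**.5).astype(np.uint8))
E
```

```text
12.9167 [0.60175868 0.22131835 0.06204485] [-2.69248865e-04  7.95425276e-01  6.06043400e-01  3.15519316e-03] [-0.0921885   0.63604103 -1.84768813]
```

View pics/g5.png

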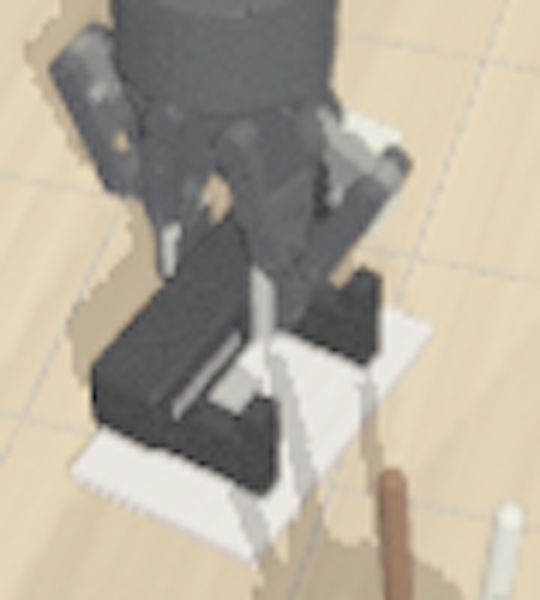

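The scanner hangs level over the slot with its handle between the prongs, so I'm lowering it.

Call:
move_arm(
  steps=[
    {"offset": [-0.1,0,-0.5],"spin": 0},
    {"offset": [-0.1,0,-1],"spin": 0},
    {"offset": [-0.1,0,-1.4],"spin": 0},
    {"offset": [-0.1,0,-1.7],"spin": 0},
    {"offset": [-0.1,0,-1.9],"spin": 0},
    {"offset": [-0.1,0,-2.1],"spin": 0},
    {"offset": [-0.1,0,-2.2],"spin": 0},
    {"offset": [-0.1,0,-2.2],"spin": 0},
  ],
)

```text
t: 13.58
tcp_pos: [0.6006, 0.2213, 0.0397]
orientation: [-0.0, 0.795, 0.606, 0.003]
force: [0.4, 1.3, -2.1]
grip_width: 0.0291
```

```bash
python3 - <<'E'
from h import *
for k in range(6): i=manip.snapshot('side')
s=manip.state();print(s['t'],s['tcp_pos'],s['orientation'],s['force'],s['moment'])
E
```

```text
13.8833 [0.60086066 0.2213536  0.04025119] [-2.35217623e-04  7.95452343e-01  6.06007067e-01  3.30900259e-03] [-0.17738651  0.83382522 -2.71046777] [ 0.02274191 -0.0441223   0.02917309]
```

Not touching yet: the force is still -2.7 N, the scanner's weight. I'll lower a little further.

Call:
move_arm(
  steps=[
    {"offset": [0,0,-0.1],"spin": 0},
    {"offset": [0,0,-0.15],"spin": 0},
    {"offset": [0,0,-0.2],"spin": 0},
    {"offset": [0,0,-0.25],"spin": 0},
    {"offset": [0,0,-0.25],"spin": 0},
    {"offset": [0,0,-0.25],"spin": 0},
  ],
)

```text
t: 14.38
tcp_pos: [0.6009, 0.2214, 0.0383]
orientation: [-0.0, 0.795, 0.606, 0.003]
force: [-2.2, -0.6, 3.9]
grip_width: 0.029
```

```bash
python3 - <<'E'
from h import *
for k in range(4): i=manip.snapshot('side')
s=manip.state();print(s['t'],s['tcp_pos'],s['orientation'],s['force'],s['moment'])
E
```

```text
14.5833 [0.60087113 0.22135402 0.03825421] [-8.34100465e-05  7.95468631e-01  6.05985718e-01  3.31072443e-03] [-2.87003215 -1.47506047  6.65179419] [-0.30999048  0.53270936  0.04102821]
```

It's seated: the force is +6.6 N and the height matches the one at the grasp. Releasing and retreating upward.

Call:
move_arm(
  steps=[
    {"offset": [0,0,0],"spin": 0},
    {"offset": [0,0,0],"spin": 0},
    {"offset": [0,0,0],"spin": 0},
    {"offset": [0,0,0],"spin": 0},
    {"offset": [0,0,0],"spin": 0},
    {"offset": [0,0,0],"spin": 0},
    {"offset": [0,0,0],"spin": 0},
    {"offset": [0,0,0],"spin": 0},
  ],
  gripper=8.5,
)

```text
t: 15.25
tcp_pos: [0.6009, 0.2214, 0.0382]
orientation: [-0.0, 0.795, 0.606, 0.003]
force: [0.1, 0.7, 0.0]
grip_width: 0.0852
```

Call:
move_arm(
  steps=[
    {"offset": [0,0,1],"spin": 0},
    {"offset": [0,0,3],"spin": 0},
    {"offset": [0,0,6],"spin": 0},
    {"offset": [0,0,10],"spin": 0},
    {"offset": [0,0,14],"spin": 0},
    {"offset": [0,0,18],"spin": 0},
    {"offset": [-2,-4,22],"spin": 0},
    {"offset": [-4,-8,26],"spin": 0},
    {"offset": [-5,-11,28],"spin": 0},
    {"offset": [-6,-14,28],"spin": 0},
  ],
)

```text
t: 16.08
tcp_pos: [0.5469, 0.0994, 0.3163]
orientation: [0.001, 0.794, 0.607, 0.006]
force: [0.9, -1.0, 0.7]
grip_width: 0.0849
```

```bash
python3 - <<'E'
from h import *
I=[]
for n,u0,v0 in(('top',190,212),('side',280,250)):
    i=manip.snapshot(n);cv2.imwrite(f'pics/{n}6.png',i)
    c=cv2.resize(i[v0:v0+85,u0:u0+80],None,fx=5,fy=5,interpolation=cv2.INTER_CUBIC);I.append((255*(c/255.)**.5).astype(np.uint8))
cv2.imwrite('pics/g6.png',np.hstack(I))
for k in range(6): manip.snapshot('side')
s=manip.state();print(s['t'],s['tcp_pos'],s['force'],s['grip_width'])
E
```

```text
16.4833 [0.54660275 0.09968558 0.31167544] [-1.134846   -0.39678515 -0.73576496] 0.0848269438936596
```

View pics/g6.png

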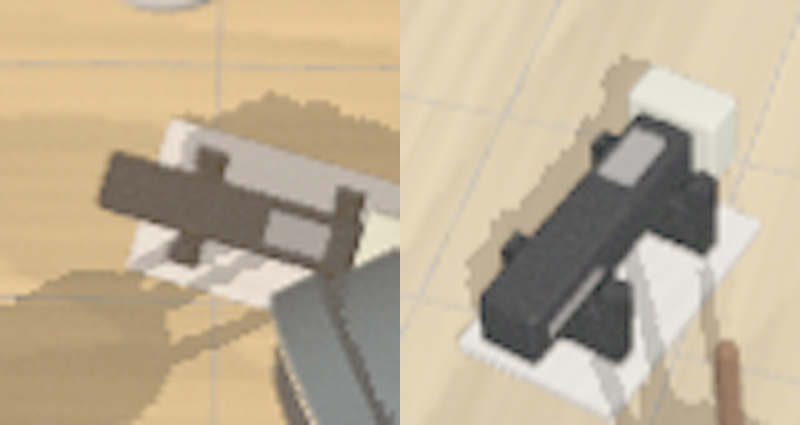

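The scanner is back upright in both saddles and looks the same as at the start in both views. The gripper is clear and open, so I'm handing in.

```bash
python3 -c "
from plant import manip
print(manip.hand_in())"
```

```text
the job is handed in; nothing more can be done
None
```

I scanned the eared figure's medallion, put the scanner back in its cradle, and handed the job in. The last time I read before handing in was 16.5 s, against the 61 s limit.

- **Scan:** I held the window 5 cm in front of the medallion for about 3.8 s. By my measurements the aim point was within about 1 mm of the medallion's centre and square to within about 1°. The tool settled by up to 1.3 mm along y during the hold.
- **Return:** I lowered the scanner until it touched (+6.6 N, at the same height as the grasp) and released it. The last pictures show it upright in both saddles, looking as it did at the start, with the gripper open and clear.
- **Bystanders and figures:** I saw no contact forces beyond the scanner's weight and its seating in the cradle. I did not re-measure the glue bottle, mug or coil afterwards.
- **Disagreement:** the top camera's measurements were 4–8 mm off the side camera's. The side camera matched the gripper and the scanner's head to about 1 px, so I relied on it. The aim figures above therefore rest on one camera and the known dimensions of the parts.

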